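# Unlatch the pop-out T-handle of the knife box and slide its lid open

## Task

Open the locked blue knife box: push the red release button gently until the black T-handle pops out, turn the handle clockwise until you feel it come firmly against its soft stop, without wrenching it or pressing hard on the lock, and then use it to slide the lid back all the way open and let go. Leave the jars and the tin round the box standing where they are.

Things in the scene. Friction and masses are not known exactly. Their poses are not given: they have to be found in the camera images.
- knife_box: the blue box, fixed to the worktop, 200 x 220 mm and 88 mm high with its grey lid shut; origin at the centre of its underside, z up, x the direction in which its lid slides open (away from the robot), y along the lock plate
- lid (a joint): the grey sliding lid: 0 shut, 0.09 m fully open along the box's +x (rigid end stop); about 3 N of sliding friction. While latched it has only about 1.5 mm of play. It carries the lock plate, button and handle with it
- lock_plate: the dark steel plate on the lid, 64 mm (x) by 155 mm (y) by 20 mm high; origin on the handle's turning axis, at the lid's top face, 20 mm below the plate's upper surface; z up, axes parallel to the box's. The plate's y runs from -50 to +105 mm, with a trough 22 mm wide and 92 mm long round the handle bar
- button_seat (a point): centre of the red release button, but at the plate's upper surface; 80 mm from the handle's axis along the plate's +y. The button is 22 mm across, in a ring 4 mm high; its top stands 8.5 to 16.5 mm above the plate, differently in every box. It is sprung (3 N rising to 8 N), travels 6.5 mm down, frees the handle after about 5 mm (near 6 N), then is rigid at the end of its travel
- t_bar: the T-handle with its latch tongue under the lid; origin on its turning axis, 11 mm below the bar's centre, z up, y along the bar. The stop pushes on the tongue 22 mm from the axis: firmly home is above 4 N there (0.09 N m, 0.05 rad into the stop), wrenched is above 22 N (0.48 N m, 0.24 rad)
- handle_bar (a point): the centre of the handle's black bar, a rounded bar 84 mm long (its y), 14 mm wide (its x) and 14 mm high; pushed in, its top lies 2 mm below the plate's upper surface and it cannot be gripped or turned; popped out, its underside stands 16 mm and its centre 23 mm above the plate's upper surface
- handle_pop (a joint): how far the handle has come out: 0 pushed in, 0.032 m fully out; a light spring (4 to 6 N) holds it out
- handle_turn (a joint): turn of the handle, clockwise seen from above: 0 with the bar along the plate's y, as it starts. It turns against about 0.06 N m until it meets a soft rubber stop somewhere between 0.88 and 1.36 rad, differently in every box; from there the torque rises by 2 N m per radian. The tongue lets go of the lid from about 0.8 rad
- jam: bystander: white-lidded jar of red jam, 72 mm across, 102 mm high; origin at the centre of its underside, z up
- tomatoes: bystander: food tin, 75 mm across, 110 mm high; origin at the centre of its underside, z up
- spice_jar: bystander: small spice jar with a green cap, 46 mm across, 106 mm high; origin at the centre of its underside, z up

How it is judged:
By the outcome, as a careful person would: the job done as asked, in the order asked, and still so for the second after the job is handed in, with the robot touching nothing.
It also fails if it takes over 67 s, if anything falls off the work surface, if the arm or the gripper's body presses on something with over 40 N, if the wrist force passes 120 N, or if a joint passes its speed limit or range.

## Robot

A 6-joint arm with a two-finger parallel gripper is mounted at the origin on a cart in front of the work surface, level with it; the furniture and walls round the work are solid. World frame = base frame: x ahead of the robot, y to its left, z up, the work surface at z = 0. Lengths are in m, angles in rad, forces in N, time in s.
With the tool pointing down it reaches from about 0.425 to 0.95 m from the base axis. Payload 3.5 kg.
Tool frame: the origin (TCP) lies at the very end of the fingers, on their centre line; the grasp point (between the pads) lies 19 mm behind it; z points along the fingers, y is the line along which they close (so a half turn about z gives the same grasp; the last joint's range is limited). The gripper opens to 85 mm and grips with 20 to 120 N. Pads are 22 mm wide; open, the fingers measure 114 mm over their backs; the gripper's body (76 mm by 85 mm) begins 54 mm behind the grasp point. The pads swing forward as they close: fully open they stand 13 mm farther back than shut.
Start: joints at [-1.267, 0.286, 1.577, -0, 1.279, -0.15], TCP at [0.296, -0.607, 0.231] pointing down, gripper open.
Joint ranges: [-2.77, 2.77], [-0.9, 2.22], [0.21, 2.48], [-1.53, 4.67], [0.24, 2.81], [-2.84, 2.84]. Speed limits (rad/s): [2.79, 2.79, 3.14, 3.14, 3.14, 3.14].

## Interface

Orientations are given as a unit quaternion [x, y, z, w].
In Python, from plant import ctrl, optics, sign_off gives the robot as it stands.
- The arm moves only by the shell command python3 -m creep 'ROWS' [FORCE]. ROWS is JSON, a list of rows, each an object of numbers: "x", "y", "z": the shift along the tool's x, y, z in mm; "rx", "ry", "rz": the turn, a rotation vector about the tool's x, y, z in degrees; "grip": the opening, from 0 (shut) to 1 (fully open). In form: [{"x": .., "y": .., "z": .., "rx": .., "ry": .., "rz": .., "grip": ..}, ...]. A call has exactly 10 rows; each row shifts and turns the commanded pose from where the row before left it, along the tool's axes as they then stand; what a row does not reach is not made up. A row lasts 1/12 s, in which the tool goes at most 41.7 mm and 7.16 degrees, less where a joint would pass 70% of its speed; a pose out of reach is approached as far as the arm can. A call with a gripper value outside its range is refused whole. The fingers move at their own pace and stop on an object; FORCE is the grip in N (left out, the last holds). Time passes only in rows, so rows that do not move let the fingers close, or fill a call up. It gives the time, the measured TCP pose, the force, the opening and the grip force at its end, in the units of the state.
- ctrl.get_state(): the state, without advancing time (a new reading comes with each control period).
- optics.read_camera(name): name is "side" or "top"; returns a dict with "color" (480x640x3 uint8, blue, green, red), "K" (3x3 intrinsics, pixels), "R" (3x3) and "t" (3): a world point X has camera coordinates R X + t. Camera axes: x right, y down, z forward; pixel columns grow to the right and rows downward; lengths in m; the calibration is good to about 2 mm. A picture is of the moment at which its call begins. There is no depth.
- sign_off(): hands the job in; it is judged then, once.
The state is a dict: "time": time; "qpos": joint angles; "dq": joint speeds; "joint_efforts": joint torques, N m; "eef_pos": TCP position; "tcp_rot": TCP orientation; "contact_force": force on the tool from outside, world axes, zero at the start; "wrist_torque": the same for the moment, N m; "opening": opening from 0.0 (shut) to 1.0 (fully open); "finger_force": force on a finger pad.
Only numpy, scipy, OpenCV 4.12 (cv2) and the standard library are available. Lean on these libraries where they do the work, as an engineer would, in place of code of your own. Each camera call takes 0.05 s, during which the arm holds its last target. There are 200 camera calls.

## Working session

There is one attempt and no reset: what is moved stays moved. The work goes in short steps, Python scripts to look and compute and a shell command to move; the robot and the scene stay as the last step left them, time stands still between calls to the robot, and variables do not carry over. Pictures are saved under pics/ and viewed, at most 10 in all, crops included, and the job is handed in when it is done.

```bash
ls; mkdir -p pics
python3 - <<'E'
from plant import ctrl, optics
import cv2, numpy as np
for n in ("top","side"):
    c=optics.read_camera(n); cv2.imwrite(f"pics/{n}0.png",c["color"]); np.savez(f"pics/{n}.npz",**c)
    print(n,c["K"].tolist(),(-c["R"].T@c["t"]).round(3),c["R"].round(3).tolist())
print(ctrl.get_state())
E
```

```text
pics
top [[584.2108081278618, 0.0, 308.0047567046739], [0.0, 584.2108081278618, 240.62404320813195], [0.0, 0.0, 1.0]] [0.395 0.19  1.185] [[0.016, -1.0, 0.008], [-0.994, -0.017, -0.113], [0.113, -0.007, -0.994]]
side [[514.6284419198516, 0.0, 325.96866590967164], [0.0, 514.6284419198516, 247.96549415672285], [0.0, 0.0, 1.0]] [0.291 0.896 0.515] [[-0.957, -0.29, -0.012], [-0.133, 0.473, -0.871], [0.258, -0.832, -0.491]]
{'time': 0.1, 'qpos': array([-1.26698736e+00,  2.87115770e-01,  1.57804287e+00,  2.10465266e-05,
        1.27859368e+00, -1.50024373e-01]), 'dq': array([-3.74343034e-04, -7.11449025e-04, -3.64246201e-03, -8.51509266e-04,
        9.30662120e-04, -8.47373952e-05]), 'joint_efforts': array([ 5.11914695e-04, -4.07299054e+01, -2.93700349e+01, -1.33315043e-04,
        3.42665910e-03,  2.55534633e-07]), 'eef_pos': array([ 0.29576542, -0.60608833,  0.23005305]), 'tcp_rot': array([ 9.74364812e-01,  2.24971213e-01, -7.29046992e-05, -1.07741374e-03]), 'contact_force': array([-0.24456684,  0.55730091,  0.11902867]), 'wrist_torque': array([ 0.04895577,  0.00837614, -0.0227606 ]), 'finger_force': 0.0, 'opening': 0.995039927785721}
```

View pics/top0.png

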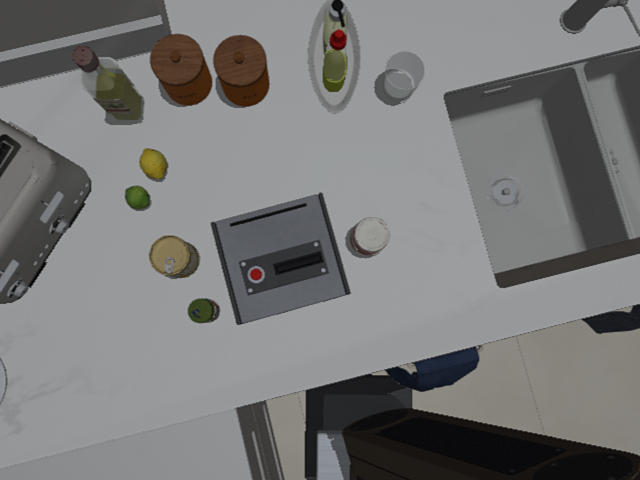

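View pics/side0.png

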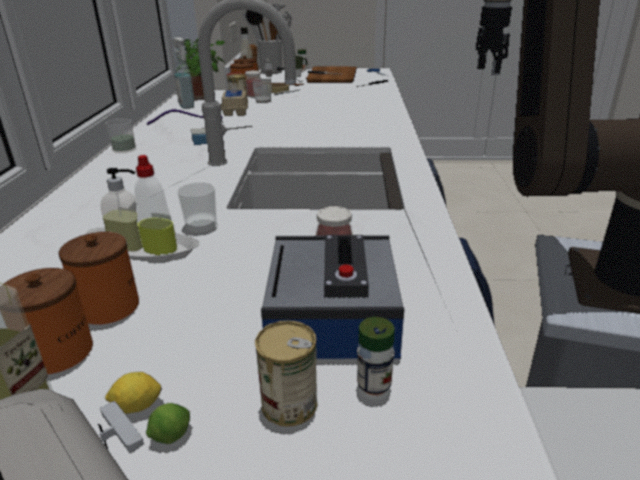

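The top view shows the red button at (256,274), the black bar at about (299,263), the lid corners at (212,223), (322,194), (350,293), (239,324), the tin at (172,255), the spice jar at (202,310) and the jam at (371,236). The side view shows the button at (346,272).

```bash
cat > h.py <<'E'
import numpy as np, cv2
def ray(c,uv):
    d=c["R"].T@np.linalg.solve(c["K"],[uv[0],uv[1],1.]); return -c["R"].T@c["t"], d/np.linalg.norm(d)
def onz(c,uv,z):
    o,d=ray(c,uv); return o+d*(z-o[2])/d[2]
def tri(c1,a,c2,b):
    o1,d1=ray(c1,a);o2,d2=ray(c2,b)
    s=np.linalg.lstsq(np.c_[d1,-d2],o2-o1,rcond=None)[0]
    p,q=o1+s[0]*d1,o2+s[1]*d2; return (p+q)/2,np.linalg.norm(p-q)
def red(c,box):
    x0,y0,x1,y1=box; h=cv2.cvtColor(c["color"],cv2.COLOR_BGR2HSV).astype(int)
    m=((h[...,0]<8)|(h[...,0]>172))&(h[...,1]>150)&(h[...,2]>80); k=np.zeros_like(m);k[y0:y1,x0:x1]=1;m&=k
    v,u=np.nonzero(m); return (u.mean(),v.mean()),len(u),(u.min(),u.max(),v.min(),v.max())
E
python3 - <<'E'
from h import *
T=dict(np.load("pics/top.npz"));S=dict(np.load("pics/side.npz"))
a=red(T,(235,255,280,295));b=red(S,(325,255,365,290));print(a,b)
print("button",tri(T,a[0],S,b[0]))
g=cv2.cvtColor(T["color"],cv2.COLOR_BGR2GRAY)
# black bar/trough in top
m=np.zeros_like(g);m[240:290,266:335]=(g[240:290,266:335]<28)
n,l,st,ce=cv2.connectedComponentsWithStats(m);i=1+st[1:,4].argmax()
r=cv2.minAreaRect(np.argwhere(l==i)[:,::-1].astype(np.float32));print("bar",r,st[i])
for p in cv2.boxPoints(r): print(onz(T,p,.106).round(4))
print("barc",onz(T,r[0],.106),"btn on .118",onz(T,a[0],.118))
L=[onz(T,p,.088) for p in((212,223),(322,194),(350,293),(239,324))];print(np.round(L,4),np.mean(L,0))
d=(L[0]+L[3]-L[1]-L[2])/2;print("y dir",np.degrees(np.arctan2(d[1],d[0])),np.linalg.norm(d))
d=(L[0]+L[1]-L[3]-L[2])/2;print("x dir",np.degrees(np.arctan2(d[1],d[0])),np.linalg.norm(d))
for n,p,z in(("jam",(370,236),.102),("tin",(170,250),.11),("spice",(202,310),.106)):print(n,onz(T,p,z).round(3))
# side plate silhouette zoom
cv2.imwrite("pics/z.png",np.vstack([cv2.resize(T["color"][230:300,225:345],None,fx=5,fy=5)[:,:600],cv2.resize(S["color"][225:300,300:400],(600,250*1))]))
E
```

```text
((np.float64(255.5), np.float64(274.0652173913044)), 92, (np.int64(251), np.int64(260), np.int64(269), np.int64(279))) ((np.float64(345.57575757575756), np.float64(268.54545454545456)), 99, (np.int64(339), np.int64(352), np.int64(265), np.int64(273)))
button (array([0.45308944, 0.2777331 , 0.12009777]), np.float64(0.0008664501518587178))
bar ((297.82952880859375, 262.6862487792969), (10.866342544555664, 48.443546295166016), 74.47589111328125) [274 252  49  23 519]
[0.4727 0.2469 0.106 ]
[0.4982 0.1609 0.106 ]
[0.4789 0.1553 0.106 ]
[0.4534 0.2411 0.106 ]
barc [0.4757714  0.20111864 0.106     ] btn on .118 [0.45277927 0.27781176 0.118     ]
[[0.5497 0.3651 0.088 ]
 [0.6091 0.1576 0.088 ]
 [0.4219 0.1027 0.088 ]
 [0.3612 0.3085 0.088 ]] [0.4854732  0.23345967 0.088     ]
y dir 106.21440431980162 0.21518778796702995
x dir 16.539616526299437 0.19592441160873209
jam [0.528 0.067 0.102]
tin [0.495 0.437 0.11 ]
spice [0.386 0.375 0.106]
```

View pics/z.png

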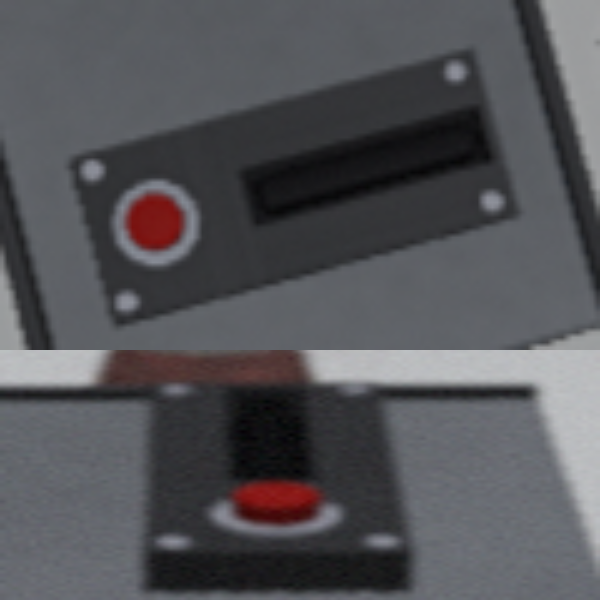

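Button at (0.453, 0.278, 0.120), and the handle axis at (0.476, 0.201), 80 mm away as the sizes given require. The yaw is about 16.5°. The jars and tin are clear of the route. I'll move over with the fingers shut.

```bash
python3 -m creep '[{"x":34,"y":-21,"grip":0},{"x":34,"y":-21,"grip":0},{"x":34,"y":-21,"grip":0},{"x":34,"y":-21,"grip":0},{"x":34,"y":-21,"grip":0},{"x":34,"y":-21,"grip":0},{"x":34,"y":-21,"grip":0},{"x":34,"y":-21,"grip":0},{"x":34,"y":-21,"grip":0},{"x":34,"y":-21,"grip":0}]' 30
python3 -m creep '[{"x":13,"y":-36,"grip":0},{"x":13,"y":-36,"grip":0},{"x":13,"y":-36,"grip":0},{"x":13,"y":-36,"grip":0},{"x":13,"y":-36,"grip":0},{"x":13,"y":-36,"grip":0},{"x":13,"y":-36,"grip":0},{"x":13,"y":-36,"grip":0},{"x":13,"y":-36,"grip":0},{"x":13,"y":-36,"grip":0}]'
python3 -m creep '[{"rz":-7,"grip":0},{"rz":-7,"grip":0},{"rz":-7,"grip":0},{"rz":-7,"grip":0},{"rz":-7,"grip":0},{"rz":-7,"grip":0},{"rz":-7,"grip":0},{"rz":-7,"grip":0},{"rz":-7,"grip":0},{"rz":-7,"grip":0}]'
cat > to.py <<'E'
import sys,numpy as np
from scipy.spatial.transform import Rotation as R
from plant import ctrl
s=ctrl.get_state(); r=R.from_quat(s["tcp_rot"]); p=s["eef_pos"]
tgt=np.array([float(a) for a in sys.argv[1:4]]); yaw=float(sys.argv[4])
g=R.from_euler("z",yaw,degrees=True)*R.from_euler("x",180,degrees=True)
print("t",round(s["time"],2),"tcp",p.round(4),"F",s["contact_force"].round(2),"M",s["wrist_torque"].round(3),"op",round(s["opening"],3),"ff",s["finger_force"])
print("turn first, tool deg",np.degrees((r.inv()*g).as_rotvec()).round(2),"shift mm now-axes",(r.inv().apply(tgt-p)*1e3).round(1),"goal-axes",(g.inv().apply(tgt-p)*1e3).round(1))
E
python3 to.py .453 .278 .15 106.4
```

```text
t 0.1 tcp [ 0.2958 -0.6061  0.2301] F [-0.24  0.56  0.12] M [ 0.049  0.008 -0.023] op 0.995 ff 0.0
turn first, tool deg [ -0.09  -0.1  -80.4 ] shift mm now-axes [ 528.9 -725.5   81.8] goal-axes [803.7 400.5  80.1]$[0]: bad value
$[0]: bad value
$[0]: bad value
```

```bash
python3 -m creep '[{"x":34,"y":-21,"z":0,"rx":0,"ry":0,"rz":0,"grip":0},{"x":34,"y":-21,"z":0,"rx":0,"ry":0,"rz":0,"grip":0},{"x":34,"y":-21,"z":0,"rx":0,"ry":0,"rz":0,"grip":0},{"x":34,"y":-21,"z":0,"rx":0,"ry":0,"rz":0,"grip":0},{"x":34,"y":-21,"z":0,"rx":0,"ry":0,"rz":0,"grip":0},{"x":34,"y":-21,"z":0,"rx":0,"ry":0,"rz":0,"grip":0},{"x":34,"y":-21,"z":0,"rx":0,"ry":0,"rz":0,"grip":0},{"x":34,"y":-21,"z":0,"rx":0,"ry":0,"rz":0,"grip":0},{"x":34,"y":-21,"z":0,"rx":0,"ry":0,"rz":0,"grip":0},{"x":34,"y":-21,"z":0,"rx":0,"ry":0,"rz":0,"grip":0}]' 30; python3 to.py .453 .278 .15 106.4
```

```text
time: 0.93
eef_pos: [0.5099, -0.2668, 0.2309]
tcp_rot: [0.974, 0.225, -0.0, -0.0]
contact_force: [0.1, 0.3, 1.3]
opening: -0.002
finger_force: 0.0
t 0.93 tcp [ 0.5099 -0.2668  0.2309] F [0.13 0.28 1.32] M [ 0.01  -0.014  0.003] op -0.002 ff 0.0
turn first, tool deg [-4.000e-02 -1.000e-02 -8.041e+01] shift mm now-axes [ 187.7 -514.6   81.1] goal-axes [538.7  99.2  80.9]
```

All keys are needed. Next I'll shift about 70% of the way, then rotate.

```bash
python3 -m creep '[{"x":13,"y":-36,"z":0,"rx":0,"ry":0,"rz":0,"grip":0},{"x":13,"y":-36,"z":0,"rx":0,"ry":0,"rz":0,"grip":0},{"x":13,"y":-36,"z":0,"rx":0,"ry":0,"rz":0,"grip":0},{"x":13,"y":-36,"z":0,"rx":0,"ry":0,"rz":0,"grip":0},{"x":13,"y":-36,"z":0,"rx":0,"ry":0,"rz":0,"grip":0},{"x":13,"y":-36,"z":0,"rx":0,"ry":0,"rz":0,"grip":0},{"x":13,"y":-36,"z":0,"rx":0,"ry":0,"rz":0,"grip":0},{"x":13,"y":-36,"z":0,"rx":0,"ry":0,"rz":0,"grip":0},{"x":13,"y":-36,"z":0,"rx":0,"ry":0,"rz":0,"grip":0},{"x":13,"y":-36,"z":0,"rx":0,"ry":0,"rz":0,"grip":0}]' >/dev/null
python3 -m creep '[{"x":0,"y":0,"z":0,"rx":0,"ry":0,"rz":-7,"grip":0},{"x":0,"y":0,"z":0,"rx":0,"ry":0,"rz":-7,"grip":0},{"x":0,"y":0,"z":0,"rx":0,"ry":0,"rz":-7,"grip":0},{"x":0,"y":0,"z":0,"rx":0,"ry":0,"rz":-7,"grip":0},{"x":0,"y":0,"z":0,"rx":0,"ry":0,"rz":-7,"grip":0},{"x":0,"y":0,"z":0,"rx":0,"ry":0,"rz":-7,"grip":0},{"x":0,"y":0,"z":0,"rx":0,"ry":0,"rz":-7,"grip":0},{"x":0,"y":0,"z":0,"rx":0,"ry":0,"rz":-7,"grip":0},{"x":0,"y":0,"z":0,"rx":0,"ry":0,"rz":-7,"grip":0},{"x":0,"y":0,"z":0,"rx":0,"ry":0,"rz":-7,"grip":0}]' > /dev/null;  python3 to.py .453 .278 .15 106.4
```

```text
t 2.6 tcp [0.4681 0.1117 0.2308] F [-0.34  0.59  0.32] M [0.025 0.004 0.071] op 0.005 ff 0.0
turn first, tool deg [-5.000e-02 -1.000e-02 -1.005e+01] shift mm now-axes [167.    3.5  80.8] goal-axes [163.8  32.5  80.8]
```

```bash
python3 -m creep '[{"x":0,"y":0,"z":0,"rx":0,"ry":0,"rz":-5,"grip":0},{"x":0,"y":0,"z":0,"rx":0,"ry":0,"rz":-5,"grip":0},{"x":27.3,"y":5.4,"z":3,"rx":0,"ry":0,"rz":0,"grip":0},{"x":27.3,"y":5.4,"z":6,"rx":0,"ry":0,"rz":0,"grip":0},{"x":27.3,"y":5.4,"z":15,"rx":0,"ry":0,"rz":0,"grip":0},{"x":27.3,"y":5.4,"z":16,"rx":0,"ry":0,"rz":0,"grip":0},{"x":27.3,"y":5.4,"z":20,"rx":0,"ry":0,"rz":0,"grip":0},{"x":27.3,"y":5.4,"z":20,"rx":0,"ry":0,"rz":0,"grip":0},{"x":0,"y":0,"z":0,"rx":0,"ry":0,"rz":0,"grip":0},{"x":0,"y":0,"z":0,"rx":0,"ry":0,"rz":0,"grip":0}]'; python3 to.py .453 .278 .12 106.4
python3 - <<'E'
from plant import optics
import cv2,numpy as np
a=optics.read_camera("side")["color"][190:340,240:440];b=optics.read_camera("top")["color"][200:320,200:360]
cv2.imwrite("pics/a1.png",np.vstack([cv2.resize(a,(400,300)),cv2.resize(b,(400,300))]))
E
```

```text
time: 3.43
eef_pos: [0.4528, 0.2786, 0.1492]
tcp_rot: [0.601, 0.799, -0.002, -0.001]
contact_force: [-0.6, -0.4, 1.4]
opening: -0.002
finger_force: 0.0
t 3.43 tcp [0.4528 0.2786 0.1492] F [-0.63 -0.45  1.4 ] M [-0.004  0.004 -0.04 ] op -0.002 ff 0.0
turn first, tool deg [-0.26  0.03 -0.25] shift mm now-axes [-0.6  0.2 29.2] goal-axes [-0.6  0.  29.2]
```

View pics/a1.png

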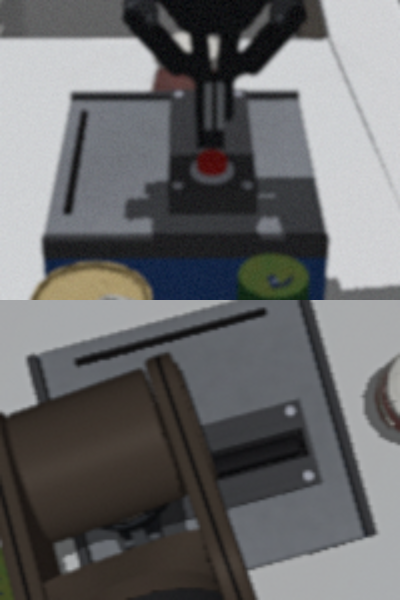

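The closed fingertips stand right above the button, near (210,150) in the side crop. I'll descend slowly.

```bash
python3 -m creep '[{"x":-0.6,"y":0,"z":6,"rx":0,"ry":0,"rz":0,"grip":0},{"x":0,"y":0,"z":6,"rx":0,"ry":0,"rz":0,"grip":0},{"x":0,"y":0,"z":5,"rx":0,"ry":0,"rz":0,"grip":0},{"x":0,"y":0,"z":3,"rx":0,"ry":0,"rz":0,"grip":0},{"x":0,"y":0,"z":2,"rx":0,"ry":0,"rz":0,"grip":0},{"x":0,"y":0,"z":1,"rx":0,"ry":0,"rz":0,"grip":0},{"x":0,"y":0,"z":1,"rx":0,"ry":0,"rz":0,"grip":0},{"x":0,"y":0,"z":1,"rx":0,"ry":0,"rz":0,"grip":0},{"x":0,"y":0,"z":0,"rx":0,"ry":0,"rz":0,"grip":0},{"x":0,"y":0,"z":0,"rx":0,"ry":0,"rz":0,"grip":0}]'
```

```text
time: 4.37
eef_pos: [0.4547, 0.2776, 0.1264]
tcp_rot: [0.602, 0.799, 0.0, 0.0]
contact_force: [-0.3, -0.8, 0.2]
opening: 0.001
finger_force: 0.0
```

```bash
python3 -m creep '[{"x":0,"y":-1.5,"z":1,"rx":0,"ry":0,"rz":0,"grip":0},{"x":0,"y":0,"z":1,"rx":0,"ry":0,"rz":0,"grip":0},{"x":0,"y":0,"z":1,"rx":0,"ry":0,"rz":0,"grip":0},{"x":0,"y":0,"z":1,"rx":0,"ry":0,"rz":0,"grip":0},{"x":0,"y":0,"z":1,"rx":0,"ry":0,"rz":0,"grip":0},{"x":0,"y":0,"z":1,"rx":0,"ry":0,"rz":0,"grip":0},{"x":0,"y":0,"z":0,"rx":0,"ry":0,"rz":0,"grip":0},{"x":0,"y":0,"z":0,"rx":0,"ry":0,"rz":0,"grip":0},{"x":0,"y":0,"z":0,"rx":0,"ry":0,"rz":0,"grip":0},{"x":0,"y":0,"z":0,"rx":0,"ry":0,"rz":0,"grip":0}]'
```

```text
time: 5.2
eef_pos: [0.4532, 0.2771, 0.1206]
tcp_rot: [0.602, 0.799, 0.0, -0.0]
contact_force: [-1.5, -1.5, 4.3]
opening: 0.001
finger_force: 1.8
```

```bash
python3 -m creep '[{"x":0,"y":0,"z":0.5,"rx":0,"ry":0,"rz":0,"grip":0},{"x":0,"y":0,"z":0.5,"rx":0,"ry":0,"rz":0,"grip":0},{"x":0,"y":0,"z":0.5,"rx":0,"ry":0,"rz":0,"grip":0},{"x":0,"y":0,"z":0.5,"rx":0,"ry":0,"rz":0,"grip":0},{"x":0,"y":0,"z":0.5,"rx":0,"ry":0,"rz":0,"grip":0},{"x":0,"y":0,"z":0.5,"rx":0,"ry":0,"rz":0,"grip":0},{"x":0,"y":0,"z":0,"rx":0,"ry":0,"rz":0,"grip":0},{"x":0,"y":0,"z":0,"rx":0,"ry":0,"rz":0,"grip":0},{"x":0,"y":0,"z":0,"rx":0,"ry":0,"rz":0,"grip":0},{"x":0,"y":0,"z":0,"rx":0,"ry":0,"rz":0,"grip":0}]'
cat > pop.py <<'E'
from plant import optics,ctrl
import cv2,sys,numpy as np
a=optics.read_camera("side")["color"][170:320,230:430];b=optics.read_camera("top")["color"][200:320,200:360]
cv2.imwrite(f"pics/{sys.argv[1]}.png",np.vstack([cv2.resize(a,(400,300)),cv2.resize(b,(400,300))]))
print([ctrl.get_state()["contact_force"].round(2)])
E
python3 pop.py p1
```

```text
time: 6.03
eef_pos: [0.4532, 0.2771, 0.1176]
tcp_rot: [0.602, 0.799, 0.0, -0.0]
contact_force: [-2.7, -0.7, 5.6]
opening: -0.001
finger_force: 2.7
[array([-2.84,  0.09,  5.57])]
```

```bash
python3 -m creep '[{"x":0,"y":0,"z":0.4,"rx":0,"ry":0,"rz":0,"grip":0},{"x":0,"y":0,"z":0.4,"rx":0,"ry":0,"rz":0,"grip":0},{"x":0,"y":0,"z":0.4,"rx":0,"ry":0,"rz":0,"grip":0},{"x":0,"y":0,"z":0.4,"rx":0,"ry":0,"rz":0,"grip":0},{"x":0,"y":0,"z":0.3,"rx":0,"ry":0,"rz":0,"grip":0},{"x":0,"y":0,"z":0,"rx":0,"ry":0,"rz":0,"grip":0},{"x":0,"y":0,"z":0,"rx":0,"ry":0,"rz":0,"grip":0},{"x":0,"y":0,"z":0,"rx":0,"ry":0,"rz":0,"grip":0},{"x":0,"y":0,"z":0,"rx":0,"ry":0,"rz":0,"grip":0},{"x":0,"y":0,"z":0,"rx":0,"ry":0,"rz":0,"grip":0}]';python3 pop.py p2
```

```text
time: 6.97
eef_pos: [0.4533, 0.2771, 0.1159]
tcp_rot: [0.602, 0.799, 0.0, 0.0]
contact_force: [-2.9, -1.2, 6.0]
opening: 0.001
finger_force: 3.1
[array([-3.43, -1.23,  6.66])]
```

View pics/p2.png

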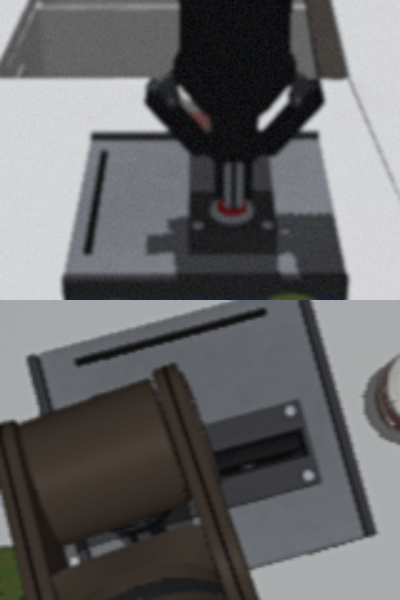

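The fingers are on the button at (232,210) in the side crop. The bar in the top view looks slightly changed, so I'll press a little further and compare frames numerically.

```bash
python3 -m creep '[{"x":0,"y":0,"z":0.3,"rx":0,"ry":0,"rz":0,"grip":0},{"x":0,"y":0,"z":0.3,"rx":0,"ry":0,"rz":0,"grip":0},{"x":0,"y":0,"z":0.2,"rx":0,"ry":0,"rz":0,"grip":0},{"x":0,"y":0,"z":0,"rx":0,"ry":0,"rz":0,"grip":0},{"x":0,"y":0,"z":0,"rx":0,"ry":0,"rz":0,"grip":0},{"x":0,"y":0,"z":0,"rx":0,"ry":0,"rz":0,"grip":0},{"x":0,"y":0,"z":0,"rx":0,"ry":0,"rz":0,"grip":0},{"x":0,"y":0,"z":0,"rx":0,"ry":0,"rz":0,"grip":0},{"x":0,"y":0,"z":0,"rx":0,"ry":0,"rz":0,"grip":0},{"x":0,"y":0,"z":0,"rx":0,"ry":0,"rz":0,"grip":0}]';python3 pop.py p3
python3 - <<'E'
import cv2,numpy as np
A=[cv2.imread(f"pics/{n}.png",0)[400:500,220:320].astype(int) for n in("a1","p1","p2","p3")]
for i in(1,2,3): print(abs(A[i]-A[i-1]).mean())
E
```

```text
time: 7.9
eef_pos: [0.4535, 0.2772, 0.1154]
tcp_rot: [0.602, 0.799, 0.0, 0.0]
contact_force: [-1.9, -1.8, 8.1]
opening: -0.003
finger_force: 3.5
[array([-2.76, -1.63,  7.09])]
0.6428
1.6629
1.0431
```

The scene changed at about 6.5 N, so the handle has probably popped. I'll lift, move over the handle with the gripper opening on the way, and look.

```bash
python3 -m creep '[{"x":0,"y":0,"z":-5,"rx":0,"ry":0,"rz":0,"grip":0},{"x":0,"y":0,"z":-10,"rx":0,"ry":0,"rz":0,"grip":0},{"x":0,"y":0,"z":-25,"rx":0,"ry":0,"rz":0,"grip":0},{"x":0,"y":0,"z":-30,"rx":0,"ry":0,"rz":0,"grip":0},{"x":0,"y":0,"z":-30,"rx":0,"ry":0,"rz":0,"grip":0.5},{"x":0,"y":-20,"z":-10,"rx":0,"ry":0,"rz":0,"grip":0.5},{"x":20,"y":-20,"z":0,"rx":0,"ry":0,"rz":0,"grip":0.5},{"x":20,"y":-20,"z":0,"rx":0,"ry":0,"rz":0,"grip":0.5},{"x":20,"y":0,"z":0,"rx":0,"ry":0,"rz":0,"grip":0.5},{"x":0,"y":0,"z":0,"rx":0,"ry":0,"rz":0,"grip":0.5}]'
python3 - <<'E'
from plant import optics
import cv2,numpy as np
for n in ("top","side"):
    c=optics.read_camera(n); np.savez(f"pics/{n}2.npz",**c)
    globals()[n]=c["color"]
cv2.imwrite("pics/q.png",np.vstack([cv2.resize(side[195:315,240:400],(600,300)),cv2.resize(top[190:330,200:360],(600,300))]))
E
```

```text
time: 8.83
eef_pos: [0.3774, 0.32, 0.2248]
tcp_rot: [0.601, 0.799, 0.001, -0.0]
contact_force: [1.4, 0.4, -0.5]
opening: 0.499
finger_force: 0.0
```

View pics/q.png

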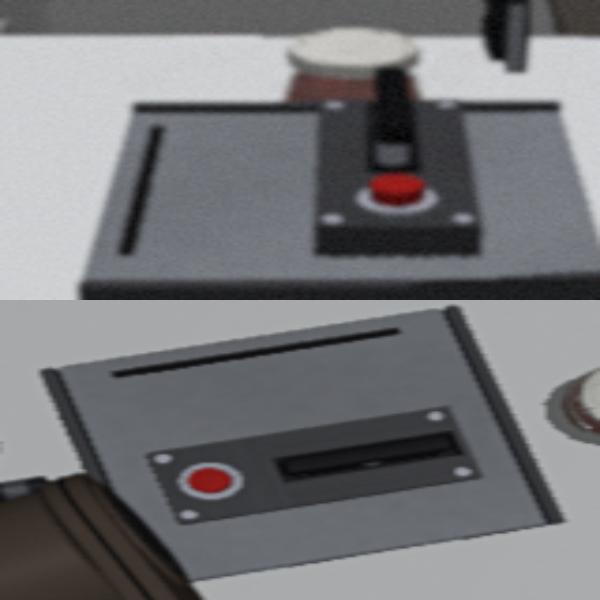

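The handle has popped: in the side crop the bar now stands above the plate at (390,80) with its shaft visible under it. I'll go above the handle axis (0.4757, 0.2010), which two independent measurements agree on.

```bash
python3 to.py .4757 .2010 .114 106.5
```

```text
t 8.93 tcp [0.3788 0.3184 0.2246] F [-0.1   0.49  0.07] M [-0.011  0.032  0.024] op 0.504 ff 0.0
turn first, tool deg [ 0.02  0.03 -0.41] shift mm now-axes [-139.6   60.6  110.7] goal-axes [-140.1   59.6  110.6]
```

```bash
python3 -m creep '[{"x":-23,"y":10,"z":0,"rx":0,"ry":0,"rz":-0.4,"grip":0.5},{"x":-23,"y":10,"z":0,"rx":0,"ry":0,"rz":0,"grip":0.5},{"x":-23,"y":10,"z":0,"rx":0,"ry":0,"rz":0,"grip":0.5},{"x":-23,"y":10,"z":0,"rx":0,"ry":0,"rz":0,"grip":0.5},{"x":-23,"y":10,"z":0,"rx":0,"ry":0,"rz":0,"grip":0.5},{"x":-25,"y":9.6,"z":10,"rx":0,"ry":0,"rz":0,"grip":0.5},{"x":0,"y":0,"z":20,"rx":0,"ry":0,"rz":0,"grip":0.5},{"x":0,"y":0,"z":15,"rx":0,"ry":0,"rz":0,"grip":0.5},{"x":0,"y":0,"z":0,"rx":0,"ry":0,"rz":0,"grip":0.5},{"x":0,"y":0,"z":0,"rx":0,"ry":0,"rz":0,"grip":0.5}]'; python3 to.py .4757 .2010 .114 106.5
python3 - <<'E'
from plant import optics
import cv2,numpy as np
a=optics.read_camera("side")["color"][160:310,250:450]
cv2.imwrite("pics/r.png",cv2.resize(a,(800,600)))
E
```

```text
time: 9.77
eef_pos: [0.4753, 0.1996, 0.1786]
tcp_rot: [0.6, 0.8, -0.001, -0.001]
contact_force: [0.2, -0.7, 0.7]
opening: 0.502
finger_force: 0.0
t 9.77 tcp [0.4753 0.1996 0.1786] F [ 0.16 -0.67  0.74] M [ 0.017 -0.011  0.001] op 0.502 ff 0.0
turn first, tool deg [-0.15  0.   -0.17] shift mm now-axes [ 1.2  0.9 64.6] goal-axes [ 1.2  0.8 64.6]
```

View pics/r.png

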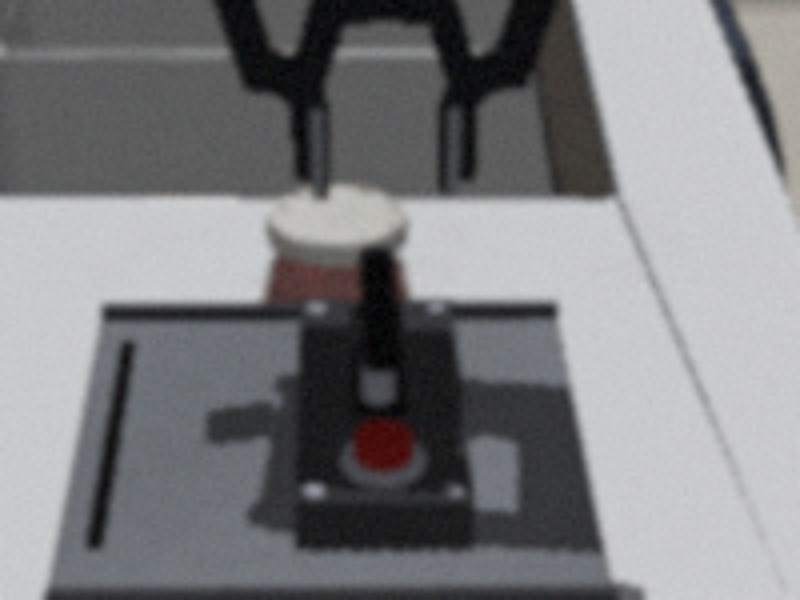

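The fingers at x = 315 and 455 straddle the bar at x = 380. I'll descend.

```bash
python3 -m creep '[{"x":0.6,"y":0.4,"z":10,"rx":0,"ry":0,"rz":0,"grip":0.5},{"x":0,"y":0,"z":10,"rx":0,"ry":0,"rz":0,"grip":0.5},{"x":0,"y":0,"z":10,"rx":0,"ry":0,"rz":0,"grip":0.5},{"x":0,"y":0,"z":10,"rx":0,"ry":0,"rz":0,"grip":0.5},{"x":0,"y":0,"z":8,"rx":0,"ry":0,"rz":0,"grip":0.5},{"x":0,"y":0,"z":6,"rx":0,"ry":0,"rz":0,"grip":0.5},{"x":0,"y":0,"z":5,"rx":0,"ry":0,"rz":0,"grip":0.5},{"x":0,"y":0,"z":3,"rx":0,"ry":0,"rz":0,"grip":0.5},{"x":0,"y":0,"z":0,"rx":0,"ry":0,"rz":0,"grip":0.5},{"x":0,"y":0,"z":0,"rx":0,"ry":0,"rz":0,"grip":0.5}]'; python3 to.py .4757 .2010 .114 106.5
```

```text
time: 10.65
eef_pos: [0.4759, 0.2014, 0.1177]
tcp_rot: [0.599, 0.801, 0.0, 0.0]
contact_force: [-0.7, 0.5, -0.2]
opening: 0.502
finger_force: 0.0
t 10.65 tcp [0.4759 0.2014 0.1177] F [-0.74  0.49 -0.18] M [-0.028 -0.018 -0.026] op 0.502 ff 0.0
turn first, tool deg [ 0.01  0.   -0.1 ] shift mm now-axes [-0.3 -0.3  3.7] goal-axes [-0.3 -0.3  3.7]
```

```bash
python3 -m creep '[{"x":0,"y":0,"z":1,"rx":0,"ry":0,"rz":0,"grip":0.5},{"x":0,"y":0,"z":1,"rx":0,"ry":0,"rz":0,"grip":0.5},{"x":0,"y":0,"z":0,"rx":0,"ry":0,"rz":0,"grip":0.25},{"x":0,"y":0,"z":0,"rx":0,"ry":0,"rz":0,"grip":0.22},{"x":0,"y":0,"z":0,"rx":0,"ry":0,"rz":0,"grip":0.18},{"x":0,"y":0,"z":0,"rx":0,"ry":0,"rz":0,"grip":0.14},{"x":0,"y":0,"z":0,"rx":0,"ry":0,"rz":0,"grip":0.1},{"x":0,"y":0,"z":0,"rx":0,"ry":0,"rz":0,"grip":0},{"x":0,"y":0,"z":0,"rx":0,"ry":0,"rz":0,"grip":0},{"x":0,"y":0,"z":0,"rx":0,"ry":0,"rz":0,"grip":0}]' 40; python3 to.py .4757 .2010 .114 106.5
```

```text
time: 11.48
eef_pos: [0.4764, 0.2015, 0.116]
tcp_rot: [0.599, 0.801, 0.001, 0.0]
contact_force: [2.8, 1.5, 0.8]
opening: 0.156
finger_force: 39.8
t 11.48 tcp [0.4764 0.2015 0.116 ] F [2.77 1.48 0.77] M [ 0.123 -0.363 -0.031] op 0.156 ff 39.76057827472687
turn first, tool deg [ 0.09 -0.   -0.1 ] shift mm now-axes [-0.3 -0.8  2. ] goal-axes [-0.3 -0.8  2. ]
```

Firm grip: the opening of 0.156 is about 13 mm and side forces are small. I'll turn clockwise 40°, which is short of the earliest possible stop at 50°.

```bash
python3 -m creep '[{"x":0,"y":-0.5,"z":0,"rx":0,"ry":0,"rz":4,"grip":0},{"x":0,"y":0,"z":0,"rx":0,"ry":0,"rz":5,"grip":0},{"x":0,"y":0,"z":0,"rx":0,"ry":0,"rz":5,"grip":0},{"x":0,"y":0,"z":0,"rx":0,"ry":0,"rz":5,"grip":0},{"x":0,"y":0,"z":0,"rx":0,"ry":0,"rz":5,"grip":0},{"x":0,"y":0,"z":0,"rx":0,"ry":0,"rz":5,"grip":0},{"x":0,"y":0,"z":0,"rx":0,"ry":0,"rz":5,"grip":0},{"x":0,"y":0,"z":0,"rx":0,"ry":0,"rz":4,"grip":0},{"x":0,"y":0,"z":0,"rx":0,"ry":0,"rz":2,"grip":0},{"x":0,"y":0,"z":0,"rx":0,"ry":0,"rz":0,"grip":0}]'; python3 to.py .4757 .2010 .116 106.5
```

```text
time: 12.32
eef_pos: [0.4759, 0.2015, 0.116]
tcp_rot: [0.837, 0.547, 0.001, 0.0]
contact_force: [2.2, 2.1, 0.1]
opening: 0.152
finger_force: 39.8
t 12.32 tcp [0.4759 0.2015 0.116 ] F [2.23 2.12 0.07] M [ 0.302 -0.384 -0.055] op 0.152 ff 39.79864954948425
turn first, tool deg [  0.1   -0.05 -40.14] shift mm now-axes [-0.5  0.   0. ] goal-axes [-0.4 -0.3  0. ]
```

```bash
python3 -m creep '[{"x":0,"y":0,"z":0,"rx":0,"ry":0,"rz":2,"grip":0},{"x":0,"y":0,"z":0,"rx":0,"ry":0,"rz":2,"grip":0},{"x":0,"y":0,"z":0,"rx":0,"ry":0,"rz":2,"grip":0},{"x":0,"y":0,"z":0,"rx":0,"ry":0,"rz":2,"grip":0},{"x":0,"y":0,"z":0,"rx":0,"ry":0,"rz":2,"grip":0},{"x":0,"y":0,"z":0,"rx":0,"ry":0,"rz":0,"grip":0},{"x":0,"y":0,"z":0,"rx":0,"ry":0,"rz":0,"grip":0},{"x":0,"y":0,"z":0,"rx":0,"ry":0,"rz":0,"grip":0},{"x":0,"y":0,"z":0,"rx":0,"ry":0,"rz":0,"grip":0},{"x":0,"y":0,"z":0,"rx":0,"ry":0,"rz":0,"grip":0}]'>/dev/null; python3 to.py .4757 .2010 .116 106.5;python3 - <<'E'
from plant import optics,ctrl
import numpy as np
m=[]
for i in range(4): optics.read_camera("top"); m.append(ctrl.get_state()["wrist_torque"][2])
print(np.round(m,3))
E
```

```text
t 13.15 tcp [0.4758 0.2015 0.116 ] F [3.14 2.74 1.43] M [ 0.565 -0.538  0.001] op 0.155 ff 39.87625300884247
turn first, tool deg [  0.07  -0.06 -50.08] shift mm now-axes [-0.5  0.2 -0. ] goal-axes [-0.5 -0.2 -0. ]
[-0.016 -0.071  0.013  0.001]
```

```bash
cat > m.py <<'E'
from plant import optics,ctrl
import numpy as np
a=[]
for i in range(4):
    optics.read_camera("top"); s=ctrl.get_state(); a.append([*s["wrist_torque"],*s["contact_force"],s["joint_efforts"][5]])
print("t",round(s["time"],2),np.mean(a,0).round(3),"q6",s["qpos"][5].round(4),"op",round(s["opening"],3),s["eef_pos"].round(4))
E
python3 -m creep '[{"x":0,"y":0,"z":0,"rx":0,"ry":0,"rz":2,"grip":0},{"x":0,"y":0,"z":0,"rx":0,"ry":0,"rz":1,"grip":0},{"x":0,"y":0,"z":0,"rx":0,"ry":0,"rz":1,"grip":0},{"x":0,"y":0,"z":0,"rx":0,"ry":0,"rz":0,"grip":0},{"x":0,"y":0,"z":0,"rx":0,"ry":0,"rz":0,"grip":0},{"x":0,"y":0,"z":0,"rx":0,"ry":0,"rz":0,"grip":0},{"x":0,"y":0,"z":0,"rx":0,"ry":0,"rz":0,"grip":0},{"x":0,"y":0,"z":0,"rx":0,"ry":0,"rz":0,"grip":0},{"x":0,"y":0,"z":0,"rx":0,"ry":0,"rz":0,"grip":0},{"x":0,"y":0,"z":0,"rx":0,"ry":0,"rz":0,"grip":0}]'>/dev/null; python3 m.py
```

```text
t 14.38 [ 0.592 -0.562 -0.037  3.482  3.715  0.862 -0.019] q6 0.8595 op 0.153 [0.4757 0.2015 0.116 ]
```

```bash
python3 -m creep '[{"x":0,"y":0,"z":0,"rx":0,"ry":0,"rz":0.4,"grip":0},{"x":0,"y":0,"z":0,"rx":0,"ry":0,"rz":0.4,"grip":0},{"x":0,"y":0,"z":0,"rx":0,"ry":0,"rz":0.4,"grip":0},{"x":0,"y":0,"z":0,"rx":0,"ry":0,"rz":0.4,"grip":0},{"x":0,"y":0,"z":0,"rx":0,"ry":0,"rz":0.4,"grip":0},{"x":0,"y":0,"z":0,"rx":0,"ry":0,"rz":0.4,"grip":0},{"x":0,"y":0,"z":0,"rx":0,"ry":0,"rz":0.4,"grip":0},{"x":0,"y":0,"z":0,"rx":0,"ry":0,"rz":0.4,"grip":0},{"x":0,"y":0,"z":0,"rx":0,"ry":0,"rz":0.4,"grip":0},{"x":0,"y":0,"z":0,"rx":0,"ry":0,"rz":0.4,"grip":0}]'>/dev/null; python3 -c "
from plant import ctrl
s=ctrl.get_state();print(s['joint_efforts'][5],s['wrist_torque'][2],s['qpos'][5],s['dq'][5])"; python3 m.py
```

```text
0.017353330040350556 0.05619659325519622 0.9293166790386621 0.08404873354520541
t 15.42 [ 6.120e-01 -5.390e-01 -4.000e-03  4.426e+00  3.610e+00  6.660e-01
  3.400e-02] q6 0.9292 op 0.155 [0.4757 0.2016 0.116 ]
```

```bash
python3 -m creep '[{"x":0,"y":0,"z":0,"rx":0,"ry":0,"rz":0.5,"grip":0},{"x":0,"y":0,"z":0,"rx":0,"ry":0,"rz":0.5,"grip":0},{"x":0,"y":0,"z":0,"rx":0,"ry":0,"rz":0.5,"grip":0},{"x":0,"y":0,"z":0,"rx":0,"ry":0,"rz":0.5,"grip":0},{"x":0,"y":0,"z":0,"rx":0,"ry":0,"rz":0.5,"grip":0},{"x":0,"y":0,"z":0,"rx":0,"ry":0,"rz":0.5,"grip":0},{"x":0,"y":0,"z":0,"rx":0,"ry":0,"rz":0.5,"grip":0},{"x":0,"y":0,"z":0,"rx":0,"ry":0,"rz":0.5,"grip":0},{"x":0,"y":0,"z":0,"rx":0,"ry":0,"rz":0.5,"grip":0},{"x":0,"y":0,"z":0,"rx":0,"ry":0,"rz":0.5,"grip":0}]'>/dev/null; python3 -c "
from plant import ctrl
s=ctrl.get_state();print(s['joint_efforts'][5],s['wrist_torque'][2],s['qpos'][5],s['dq'][5])"; python3 m.py
```

```text
0.007110716396709904 0.04954855263283302 1.016635801948972 0.10275987034199517
t 16.45 [ 0.658 -0.496  0.005  3.246  4.148  1.09   0.035] q6 1.0164 op 0.154 [0.4756 0.2016 0.116 ]
```

```bash
python3 -m creep '[{"x":0,"y":0,"z":0,"rx":0,"ry":0,"rz":0.4,"grip":0},{"x":0,"y":0,"z":0,"rx":0,"ry":0,"rz":0.4,"grip":0},{"x":0,"y":0,"z":0,"rx":0,"ry":0,"rz":0.4,"grip":0},{"x":0,"y":0,"z":0,"rx":0,"ry":0,"rz":0.4,"grip":0},{"x":0,"y":0,"z":0,"rx":0,"ry":0,"rz":0.4,"grip":0},{"x":0,"y":0,"z":0,"rx":0,"ry":0,"rz":0.4,"grip":0},{"x":0,"y":0,"z":0,"rx":0,"ry":0,"rz":0.4,"grip":0},{"x":0,"y":0,"z":0,"rx":0,"ry":0,"rz":0.4,"grip":0},{"x":0,"y":0,"z":0,"rx":0,"ry":0,"rz":0.4,"grip":0},{"x":0,"y":0,"z":0,"rx":0,"ry":0,"rz":0.4,"grip":0}]'>/dev/null; python3 -c "
from plant import ctrl
s=ctrl.get_state();print(s['joint_efforts'][5],s['wrist_torque'][2],s['qpos'][5],s['dq'][5])"; python3 m.py
```

```text
0.018097925931215286 0.051447199666944284 1.0863992841213443 0.08280051672776262
t 17.48 [ 0.651 -0.5    0.034  3.303  3.401  1.335  0.037] q6 1.0862 op 0.155 [0.4756 0.2017 0.116 ]
```

```bash
python3 -m creep '[{"x":0,"y":0,"z":0,"rx":0,"ry":0,"rz":0.4,"grip":0},{"x":0,"y":0,"z":0,"rx":0,"ry":0,"rz":0.4,"grip":0},{"x":0,"y":0,"z":0,"rx":0,"ry":0,"rz":0.4,"grip":0},{"x":0,"y":0,"z":0,"rx":0,"ry":0,"rz":0.4,"grip":0},{"x":0,"y":0,"z":0,"rx":0,"ry":0,"rz":0.4,"grip":0},{"x":0,"y":0,"z":0,"rx":0,"ry":0,"rz":0.4,"grip":0},{"x":0,"y":0,"z":0,"rx":0,"ry":0,"rz":0.4,"grip":0},{"x":0,"y":0,"z":0,"rx":0,"ry":0,"rz":0.4,"grip":0},{"x":0,"y":0,"z":0,"rx":0,"ry":0,"rz":0.4,"grip":0},{"x":0,"y":0,"z":0,"rx":0,"ry":0,"rz":0.4,"grip":0}]'>/dev/null; python3 -c "
from plant import ctrl
s=ctrl.get_state();print(s['joint_efforts'][5],s['wrist_torque'][2],s['qpos'][5],s['dq'][5])"; python3 m.py
```

```text
0.01842282945290208 0.10225207241495408 1.1561861269262532 0.0847757139198213
t 18.52 [ 0.669 -0.5    0.045  3.267  4.524  1.38   0.038] q6 1.156 op 0.159 [0.4756 0.2017 0.116 ]
```

```bash
python3 -m creep '[{"x":0,"y":0,"z":0,"rx":0,"ry":0,"rz":0.4,"grip":0},{"x":0,"y":0,"z":0,"rx":0,"ry":0,"rz":0.4,"grip":0},{"x":0,"y":0,"z":0,"rx":0,"ry":0,"rz":0.4,"grip":0},{"x":0,"y":0,"z":0,"rx":0,"ry":0,"rz":0.4,"grip":0},{"x":0,"y":0,"z":0,"rx":0,"ry":0,"rz":0.4,"grip":0},{"x":0,"y":0,"z":0,"rx":0,"ry":0,"rz":0.4,"grip":0},{"x":0,"y":0,"z":0,"rx":0,"ry":0,"rz":0.4,"grip":0},{"x":0,"y":0,"z":0,"rx":0,"ry":0,"rz":0.4,"grip":0},{"x":0,"y":0,"z":0,"rx":0,"ry":0,"rz":0.4,"grip":0},{"x":0,"y":0,"z":0,"rx":0,"ry":0,"rz":0.4,"grip":0}]'>/dev/null; python3 -c "
from plant import ctrl
s=ctrl.get_state();print(s['joint_efforts'][5],s['wrist_torque'][2],s['qpos'][5],s['dq'][5])"; python3 m.py
python3 - <<'E'
from plant import optics
import cv2,numpy as np
a=optics.read_camera("side")["color"][160:310,250:450]
cv2.imwrite("pics/s.png",cv2.resize(a,(800,600)))
E
```

```text
0.10068106697872281 0.15281885262745037 1.2256818170901287 0.08250799599606333
t 19.55 [ 0.656 -0.505  0.124  3.396  4.378  1.361  0.123] q6 1.2255 op 0.152 [0.4756 0.2017 0.116 ]
```

View pics/s.png

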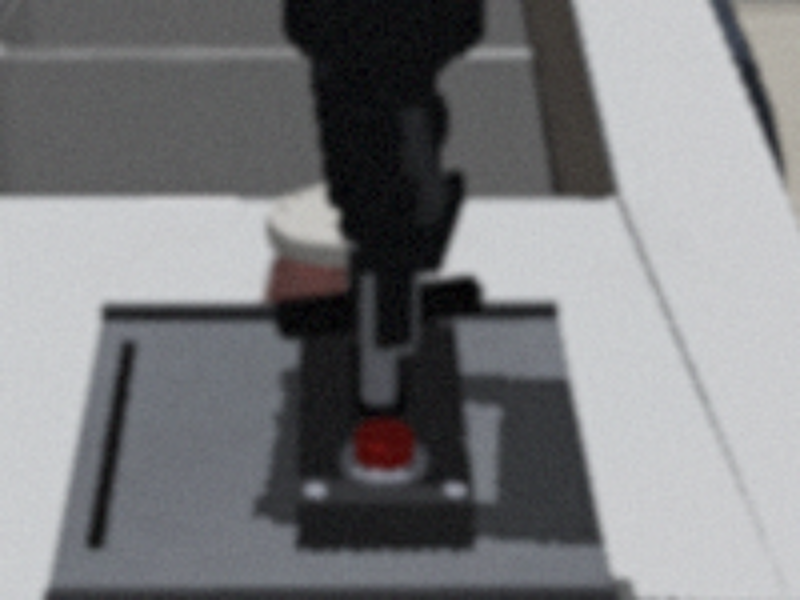

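The bar has turned with the gripper (x 280 to 480) and the lid is still shut. Torque is up by about 0.085 N m, so the stop has been met. 4° more should give about 0.22 N m: firm, and well below wrenching.

```bash
python3 -m creep '[{"x":0,"y":0,"z":0,"rx":0,"ry":0,"rz":0.4,"grip":0},{"x":0,"y":0,"z":0,"rx":0,"ry":0,"rz":0.4,"grip":0},{"x":0,"y":0,"z":0,"rx":0,"ry":0,"rz":0.4,"grip":0},{"x":0,"y":0,"z":0,"rx":0,"ry":0,"rz":0.4,"grip":0},{"x":0,"y":0,"z":0,"rx":0,"ry":0,"rz":0.4,"grip":0},{"x":0,"y":0,"z":0,"rx":0,"ry":0,"rz":0.4,"grip":0},{"x":0,"y":0,"z":0,"rx":0,"ry":0,"rz":0.4,"grip":0},{"x":0,"y":0,"z":0,"rx":0,"ry":0,"rz":0.4,"grip":0},{"x":0,"y":0,"z":0,"rx":0,"ry":0,"rz":0.4,"grip":0},{"x":0,"y":0,"z":0,"rx":0,"ry":0,"rz":0.4,"grip":0}]'>/dev/null; python3 -c "
from plant import ctrl
s=ctrl.get_state();print(s['joint_efforts'][5],s['wrist_torque'][2],s['qpos'][5],s['dq'][5])"; python3 m.py; python3 to.py .562 .227 .116 106.5
```

```text
0.1979643478989601 0.18596690382975856 1.2951048679091528 0.08292209800323895
t 20.63 [ 0.659 -0.508  0.205  3.357  4.673  1.216  0.22 ] q6 1.2949 op 0.152 [0.4756 0.2017 0.116 ]
t 20.63 tcp [0.4756 0.2017 0.116 ] F [2.69 4.35 1.06] M [ 0.66  -0.498  0.189] op 0.152 ff 39.95745599269867
turn first, tool deg [ 4.000e-02 -7.000e-02 -7.901e+01] shift mm now-axes [88.3 17.5  0.1] goal-axes [-0.3 90.1 -0. ]
```

Stop torque is about 0.18 N m, about 8 N at the tongue, so the handle is firmly home. Now I'll slide the lid along box +x.

```bash
python3 -m creep '[{"x":1.96,"y":0.38,"z":0,"rx":0,"ry":0,"rz":0,"grip":0},{"x":3.93,"y":0.76,"z":0,"rx":0,"ry":0,"rz":0,"grip":0},{"x":4.91,"y":0.95,"z":0,"rx":0,"ry":0,"rz":0,"grip":0},{"x":4.91,"y":0.95,"z":0,"rx":0,"ry":0,"rz":0,"grip":0},{"x":4.91,"y":0.95,"z":0,"rx":0,"ry":0,"rz":0,"grip":0},{"x":4.91,"y":0.95,"z":0,"rx":0,"ry":0,"rz":0,"grip":0},{"x":4.91,"y":0.95,"z":0,"rx":0,"ry":0,"rz":0,"grip":0},{"x":4.91,"y":0.95,"z":0,"rx":0,"ry":0,"rz":0,"grip":0},{"x":4.91,"y":0.95,"z":0,"rx":0,"ry":0,"rz":0,"grip":0},{"x":3.93,"y":0.76,"z":0,"rx":0,"ry":0,"rz":0,"grip":0}]'>/dev/null; python3 to.py .562 .227 .116 106.5; python3 m.py
```

```text
t 21.47 tcp [0.5177 0.2141 0.1149] F [-4.14  1.45  2.98] M [0.346 0.561 0.257] op 0.154 ff 40.14817535877228
turn first, tool deg [ -0.19   0.11 -79.07] shift mm now-axes [45.3  8.9 -1.3] goal-axes [-0.2 46.2 -1.1]
t 21.67 [ 0.557  0.337  0.232 -2.307  3.971  2.469  0.241] q6 1.3028 op 0.152 [0.5187 0.2143 0.1157]
```

```bash
python3 -m creep '[{"x":4.91,"y":0.95,"z":0,"rx":0,"ry":0,"rz":0,"grip":0},{"x":4.91,"y":0.95,"z":0,"rx":0,"ry":0,"rz":0,"grip":0},{"x":4.91,"y":0.95,"z":0,"rx":0,"ry":0,"rz":0,"grip":0},{"x":4.91,"y":0.95,"z":0,"rx":0,"ry":0,"rz":0,"grip":0},{"x":4.91,"y":0.95,"z":0,"rx":0,"ry":0,"rz":0,"grip":0},{"x":4.91,"y":0.95,"z":0,"rx":0,"ry":0,"rz":0,"grip":0},{"x":4.91,"y":0.95,"z":0,"rx":0,"ry":0,"rz":0,"grip":0},{"x":3.93,"y":0.76,"z":0,"rx":0,"ry":0,"rz":0,"grip":0},{"x":2.95,"y":0.57,"z":0,"rx":0,"ry":0,"rz":0,"grip":0},{"x":0,"y":0,"z":0,"rx":0,"ry":0,"rz":0,"grip":0}]'>/dev/null; python3 to.py .562 .227 .116 106.5; python3 m.py
```

```text
t 22.5 tcp [0.5588 0.2261 0.1157] F [-2.75  3.69  3.99] M [0.572 0.447 0.211] op 0.153 ff 40.183065533638
turn first, tool deg [-2.000e-02 -2.000e-02 -7.909e+01] shift mm now-axes [ 3.2  0.7 -0.3] goal-axes [-0.   3.3 -0.3]
t 22.7 [ 0.629  0.346  0.251 -2.838  4.795  2.306  0.24 ] q6 1.3084 op 0.152 [0.5588 0.2261 0.1158]
```

Slowly up to the end stop now.

```bash
python3 -m creep '[{"x":0.5,"y":0.1,"z":0,"rx":0,"ry":0,"rz":0,"grip":0},{"x":0.5,"y":0.1,"z":0,"rx":0,"ry":0,"rz":0,"grip":0},{"x":0.5,"y":0.1,"z":0,"rx":0,"ry":0,"rz":0,"grip":0},{"x":0.5,"y":0.1,"z":0,"rx":0,"ry":0,"rz":0,"grip":0},{"x":0.5,"y":0.1,"z":0,"rx":0,"ry":0,"rz":0,"grip":0},{"x":0.5,"y":0.1,"z":0,"rx":0,"ry":0,"rz":0,"grip":0},{"x":0.5,"y":0.1,"z":0,"rx":0,"ry":0,"rz":0,"grip":0},{"x":0,"y":0,"z":0,"rx":0,"ry":0,"rz":0,"grip":0},{"x":0,"y":0,"z":0,"rx":0,"ry":0,"rz":0,"grip":0},{"x":0,"y":0,"z":0,"rx":0,"ry":0,"rz":0,"grip":0}]'>/dev/null; python3 to.py .562 .227 .116 106.5; python3 m.py
```

```text
t 23.53 tcp [0.5615 0.2269 0.1156] F [-3.66  4.13  3.08] M [0.51  0.575 0.234] op 0.155 ff 40.228729248046875
turn first, tool deg [-8.000e-02  3.000e-02 -7.909e+01] shift mm now-axes [ 0.5  0.1 -0.4] goal-axes [-0.   0.5 -0.4]
t 23.73 [ 0.556  0.576  0.221 -4.281  3.969  3.041  0.239] q6 1.3088 op 0.157 [0.5615 0.2269 0.1156]
```

```bash
python3 -m creep '[{"x":0.5,"y":0.1,"z":0,"rx":0,"ry":0,"rz":0,"grip":0},{"x":0.5,"y":0.1,"z":0,"rx":0,"ry":0,"rz":0,"grip":0},{"x":0.5,"y":0.1,"z":0,"rx":0,"ry":0,"rz":0,"grip":0},{"x":0.5,"y":0.1,"z":0,"rx":0,"ry":0,"rz":0,"grip":0},{"x":0,"y":0,"z":0,"rx":0,"ry":0,"rz":0,"grip":0},{"x":0,"y":0,"z":0,"rx":0,"ry":0,"rz":0,"grip":0},{"x":0,"y":0,"z":0,"rx":0,"ry":0,"rz":0,"grip":0},{"x":0,"y":0,"z":0,"rx":0,"ry":0,"rz":0,"grip":0},{"x":0,"y":0,"z":0,"rx":0,"ry":0,"rz":0,"grip":0},{"x":0,"y":0,"z":0,"rx":0,"ry":0,"rz":0,"grip":0}]'>/dev/null; python3 to.py .562 .227 .116 106.5; python3 m.py
```

```text
t 24.57 tcp [0.5621 0.227  0.1148] F [-7.66  3.42  2.51] M [0.335 0.903 0.21 ] op 0.152 ff 40.23962616920471
turn first, tool deg [ -0.27   0.2  -79.08] shift mm now-axes [-0.1  0.  -1.2] goal-axes [-0.  -0.1 -1.2]
t 24.77 [ 0.413  0.93   0.257 -6.761  3.066  3.144  0.235] q6 1.3091 op 0.155 [0.5621 0.227  0.1148]
```

The end stop is reached: the force rose to about 6 N and the lid has travelled 90 mm. I'll release and lift.

```bash
python3 -m creep '[{"x":0,"y":0,"z":0,"rx":0,"ry":0,"rz":0,"grip":0.25},{"x":0,"y":0,"z":0,"rx":0,"ry":0,"rz":0,"grip":0.4},{"x":0,"y":0,"z":0,"rx":0,"ry":0,"rz":0,"grip":0.5},{"x":0,"y":0,"z":0,"rx":0,"ry":0,"rz":0,"grip":0.5},{"x":0,"y":0,"z":0,"rx":0,"ry":0,"rz":0,"grip":0.5},{"x":0,"y":0,"z":-5,"rx":0,"ry":0,"rz":0,"grip":0.5},{"x":0,"y":0,"z":-10,"rx":0,"ry":0,"rz":0,"grip":0.5},{"x":0,"y":0,"z":-20,"rx":0,"ry":0,"rz":0,"grip":0.5},{"x":0,"y":0,"z":-20,"rx":0,"ry":0,"rz":0,"grip":0.5},{"x":0,"y":0,"z":-20,"rx":0,"ry":0,"rz":0,"grip":0.5}]'
python3 -m creep '[{"x":0,"y":0,"z":-20,"rx":0,"ry":0,"rz":0,"grip":0.5},{"x":-10,"y":0,"z":-20,"rx":0,"ry":0,"rz":0,"grip":0.5},{"x":-20,"y":20,"z":-5,"rx":0,"ry":0,"rz":0,"grip":0.5},{"x":-20,"y":30,"z":0,"rx":0,"ry":0,"rz":0,"grip":0.5},{"x":-10,"y":30,"z":0,"rx":0,"ry":0,"rz":0,"grip":0.5},{"x":0,"y":30,"z":0,"rx":0,"ry":0,"rz":0,"grip":0.5},{"x":0,"y":30,"z":0,"rx":0,"ry":0,"rz":0,"grip":0.5},{"x":0,"y":20,"z":0,"rx":0,"ry":0,"rz":0,"grip":0.5},{"x":0,"y":0,"z":0,"rx":0,"ry":0,"rz":0,"grip":0.5},{"x":0,"y":0,"z":0,"rx":0,"ry":0,"rz":0,"grip":0.5}]'
python3 - <<'E'
from plant import optics
import cv2,numpy as np
from h import *
c=optics.read_camera("top");s=optics.read_camera("side")
a=red(c,(230,200,290,300));b=red(s,(280,240,380,300));print(a,b,tri(c,a[0],s,b[0]),onz(c,a[0],.12))
cv2.imwrite("pics/f.png",np.vstack([cv2.resize(s["color"][160:440,200:500],(560,300)),cv2.resize(c["color"][160:340,130:410],(560,300))]))
E
```

```text
time: 25.6
eef_pos: [0.5643, 0.2274, 0.1924]
tcp_rot: [0.972, 0.237, 0.0, 0.0]
contact_force: [-0.6, 0.2, 0.4]
opening: 0.495
finger_force: 0.0
time: 26.43
eef_pos: [0.5849, 0.0569, 0.2365]
tcp_rot: [0.972, 0.236, 0.0, -0.0]
contact_force: [-0.2, -0.0, 0.2]
opening: 0.499
finger_force: 0.0
((np.float64(243.02173913043478), np.float64(226.94565217391303)), 92, (np.int64(238), np.int64(248), np.int64(222), np.int64(232))) ((np.float64(284.64044943820227), np.float64(268.92134831460675)), 89, (np.int64(280), np.int64(290), np.int64(265), np.int64(273))) (array([0.53883027, 0.30282595, 0.12002582]), np.float64(3.972715178936224e-05)) [0.53881458 0.30282261 0.12      ]
```

View pics/f.png

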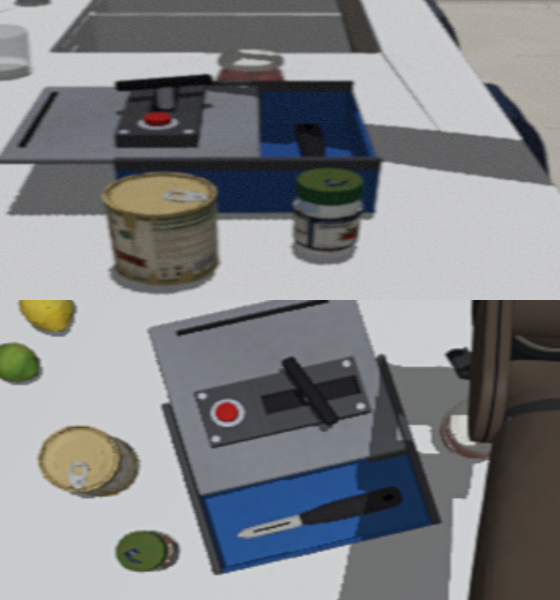

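The final view shows the lid open with the knife exposed, the handle out and turned, and the tin, spice jar and jam still standing. The button moved 89.3 mm by image and the TCP 90.1 mm against the stop. The robot is clear of everything.

```bash
python3 -c "
from plant import sign_off
print(sign_off())"
```

```text
the job is handed in; nothing more can be done
None
```

The knife box is open and handed in at about 26.5 s; sign-off gave no verdict. The button popped the handle at about 6–7 N, the handle was turned about 79° onto its stop (about 0.2 N m), the lid slid 90 mm to its end stop and was released, and the jars and tin were not touched.

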